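# Slide the lock stand's shelf board into its notches and turn the button over it

## Robot

A 6-joint arm with a two-finger parallel gripper is mounted at the origin on a cart in front of the work surface, level with it; the furniture and walls round the work are solid. World frame = base frame: x ahead of the robot, y to its left, z up, the work surface at z = 0. Lengths are in mm, angles in rad, forces in N, time in s.
With the tool pointing down it reaches from about 350 to 925 mm from the base axis. Payload 6.4 kg.
Tool frame: the origin (TCP) lies at the very end of the fingers, on their centre line; the grasp point (between the pads) lies 19 mm behind it; z points along the fingers, y is the line along which they close (so a half turn about z gives the same grasp; the last joint's range is limited). The gripper opens to 94 mm and grips with 3 to 60 N. Pads are 16 mm wide; open, the fingers measure 119 mm over their backs; the gripper's body (75 mm by 177 mm) begins 78 mm behind the grasp point.
Start: joints at [-1.287, 0.245, 1.558, -0, 1.339, -0.174], TCP at [287.29, -583.076, 205.455] pointing down, gripper open.
Joint ranges: [-3.13, 3.13], [-1.02, 2.26], [0.13, 2.54], [-0.95, 4.09], [0.21, 2.88], [-2.74, 2.74]. Speed limits (rad/s): [2.57, 2.57, 3.14, 3.14, 3.14, 3.14].

## Interface

Orientations are given as a rotation vector (axis times angle).
In Python, from plant import arm, imaging gives the robot as it stands. The module is installed in compiled form; this text tells all that it offers.
- The arm moves only by the tool drive_tool, never from a script. Its argument "plan" is a list of rows, each a list of 6 numbers: the shift along the tool's x, y, z normalised to -1 to 1, where 1 is 500 mm, then the turn, a rotation vector about the tool's x, y, z normalised to -1 to 1, where 1 is 90 degrees. In form: [[tx, ty, tz, rx, ry, rz], ...]. A call has 1 to 10 rows; each row is the pose to reach, as a shift and turn from the pose commanded when the call began, along the tool's axes at that moment; what a row does not reach only later rows make up. A row lasts 1/8 s, in which the tool goes at most 62.5 mm and 10.7 degrees, less where a joint would pass 70% of its speed; a pose out of reach is approached as far as the arm can. A call with a number of a shift or a turn outside -1 to 1 is refused whole. A call with a gripper value outside its range is refused whole. "fingers" is the closure, from 0 (fully open) to 1 (shut), set as the call begins (left out, the last holds). The fingers move at their own pace and stop on an object; "force" is the grip in N (left out, the last holds). Time passes only in rows, so rows that repeat a pose let the fingers close. It gives the time, the measured TCP pose, the force, the opening and the grip force at its end, in the units of the state.
- arm.read_state(): the state, without advancing time (a new reading comes with each control period).
- imaging.get_image(name): name is "side" or "top"; returns a dict with "frame" (400x640x3 uint8, red, green, blue), "mtx" (3x3 intrinsics, pixels), "position" and "rotation" of the camera in the world. Camera axes: x right, y down, z forward; pixel columns grow to the right and rows downward; lengths in mm; the calibration is good to about 2 mm. A picture is of the moment at which its call begins. There is no depth.
- arm.hand_in(): hands the job in; it is judged then, once.
The state is a dict: "clock": time; "qpos": joint angles; "qd": joint speeds; "joint_efforts": joint torques, N m; "ee_pos": TCP position; "ee_rot": TCP orientation; "contact_force": force on the tool from outside, world axes, zero at the start; "moment": the same for the moment, N m; "grip_width": opening from 0.0 (shut) to 1.0 (fully open); "grip_force": force on a finger pad.
Only numpy, scipy, OpenCV 4.12 (cv2) and the standard library are available. Lean on these libraries where they do the work, as an engineer would, in place of code of your own. Each camera call takes 0.05 s, during which the arm holds its last target. There are 200 camera calls.

## Task

The shelf board of the plywood lock stand has been left pulled forward, riding high on its rails. With the fingertips push it back along the rails until you feel its cross rods drop into the rail notches and the board lies level, flush with the tops of the side cheeks; then push the stud of the turn-button round so that the button swings in over the board as far as its stop, which keeps the board down. Only push: do not lift the board or tip it up, let the lock cylinder lying on it ride along without picking it up or knocking it off, and leave the other loose things on the desk where they are.

Things in the scene. Friction and masses are not known exactly. Their poses are not given: they have to be found in the camera images.
- stand: Fixed plywood stand, 286 x 228 mm, 110 mm high, open above and in front. Origin on the desk, midway across its width; +x points to its back (the way the board is pushed), +y to its left, +z up. Two upright side cheeks carry a rail each. The front lip reaches only z = 40 mm, the back 65 mm; the small things in its bottom stay below 45 mm.
- left_cheek_top (a point): Top of the left cheek (x 0, y +98, z 110 mm of the stand). Each cheek is 16 mm thick, from x = -170 to +100 mm, inner face 90 mm from the middle. Inside it runs an aluminium rail, 12 mm wide, top at z = 96 mm, with two notches 100 mm apart, 14 mm long, 8 mm deep, with upright ends.
- right_cheek_top (a point): Top of the right cheek (x 0, y -98, z 110 mm of the stand), like the left one; the turn-button sits on it. Both rails are set further forward or back in slots, so where the notches lie along x varies and must be felt or seen: the board is home with its origin somewhere between x = -20 and +20 mm of the stand.
- shelf_board: Loose wooden board, 130 mm along x (the slide), 176 mm along y, 12 mm thick, 0.36 to 0.6 kg, 2 mm play to each cheek. Origin: middle of its underside, axes as the stand's. Two steel cross rods, 10 mm thick, 100 mm apart under it, carry it on the rails. It starts 40 to 90 mm in front of home, slides with 1 to 3 N and is stopped hard by the notch ends; pushed under 0.1 m/s it drops in.
- push_face (a point): Middle of the board's front edge, on the face to push (it looks to the board's -x), level with the board's underside. The face is an upright wooden nosing 140 mm wide that reaches from 14 mm below to 12 mm above this point.
- board_front (a point): Point on the board's top surface, midway across, over the front cross rod: 118 mm above the desk while riding on the rails, 110 mm when the rod is in its notches.
- board_rear (a point): The same over the rear cross rod.
- button (a joint): Steel turn-button on the right (-y) cheek, upright axis. 0: the arm points to the stand's -x (front), along the cheek; negative: outward, off the board; it grows as the arm swings inward (clockwise from above) to its stop at 1.57, pointing to +y across the board. Starts at -0.7 to -0.05. It stays where it is left and needs about 1 N at the stud.
- pivot (a point): Axis of the turn-button, 115 mm above the desk, at x = -20, y = -98 mm of the stand. The button's arm is 50 mm long, 12 mm wide and lies 112 to 118 mm above the desk, so that it can pass over the board only when the board has dropped flush.
- stud (a point): Upright round stud near the free end of the turn-button, 12 mm in diameter, from 118 to 132 mm above the desk, 42 mm from the pivot; this point is its centre, 125 mm above the desk. Push it sideways.
- lock: Loose brass double lock cylinder, 26 x 73 x 17 mm, lying on the left half of the board with its length roughly along the slide. Origin at the centre of its underside. It rides along; not to be lifted or pushed off.
- oil_bottle: Loose small dropper bottle, 34 mm wide, 102 mm tall, standing right of the stand. Origin at the centre of its foot. Leave alone.
- pliers: Loose pliers, 49 x 158 x 11 mm, lying at the front right of the desk. Leave alone.
- screwdriver: Loose screwdriver, 25 x 194 x 23 mm, lying along the front edge of the desk. Leave alone.

How it is judged (in metres and radians):
On the way, in this order (a step that is already met when the one before it is completed fails the run):
1. the board has dropped into the notches at front and rear while the turn-button is still off it (z of board_front in the frame of stand between 0.105 and 0.1125 m and z of board_rear in the frame of stand between 0.105 and 0.1125 m and value of joint button below 0.8 rad), for 0.2 s.
2. the turn-button has been swung in over the board (value of joint button above 1.37 rad), for 0.1 s.
At the end, for the whole second after the job is handed in: The board lies in its notches, front and rear within 2.5 mm of flush with the cheek tops, level within 0.025 rad and at rest; the turn-button is within 0.2 rad of its stop over the board; the lock cylinder lies on the board (z of board_front in the frame of stand between 0.105 and 0.1125 m and z of board_rear in the frame of stand between 0.105 and 0.1125 m and angle between shelf_board's own z axis and vertical below 0.025 rad and x of shelf_board in the frame of stand between -0.03 and 0.03 m and value of joint button above 1.37 rad and linear speed of shelf_board below 0.02 m/s and z of lock in the frame of shelf_board between 0.009 and 0.018 m); the robot touches nothing.
It fails at once if the board is lifted or tipped up (height (world z) of any of board_front, board_rear above 0.13 m or angle between shelf_board's own z axis and vertical above 0.15 rad).
It fails at once if the lock cylinder is picked up off the board or knocked off it (z of lock in the frame of shelf_board above 0.035 m or z of lock in the frame of shelf_board below 0 m).
It fails at once if another loose thing on the desk is moved by more than 3 cm (distance of any of oil_bottle, pliers, screwdriver from where it was at the start of the episode above 0.03 m).
It also fails if it takes over 43 s, if anything falls off the work surface, if the arm or the gripper's body presses on something with over 40 N, if the wrist force passes 120 N, or if a joint passes its speed limit or range.

## Working session

There is one attempt and no reset: what is moved stays moved. The work goes in short steps, Python scripts to look and compute and a tool call to move; the robot and the scene stay as the last step left them, time stands still between calls to the robot, and variables do not carry over. Pictures are saved under pics/ and viewed, at most 10 in all, crops included, and the job is handed in when it is done.

Besides the shell and the picture viewer there is one more tool, called after ">>>" as name(argument=value, ...) on one line, values as JSON. drive_tool: Moves the arm, as the interface text tells. Scaled input: -1 to 1 covers 500 mm each way for a shift and 90 degrees each way for a turn. Its arguments: {"type":"object","properties":{"plan":{"type":"array","items":{"type":"array","items":{"type":"number","minimum":-1,"maximum":1}}},"fingers":{"type":"number"},"force":{"type":"number"}},"required":["plan"]}

```bash
mkdir -p pics; cat > h.py <<'E'
import numpy as np, cv2
from plant import arm, imaging
from scipy.spatial.transform import Rotation as R
def shot(n,f):
    d=imaging.get_image(n); cv2.imwrite('pics/'+f,d['frame'][:,:,::-1]); np.savez('pics/'+f+'.npz',**d); return d
def ray(d,u,v,z):
    m=np.array(d['mtx']);Rm=np.array(d['rotation']);p=np.array(d['position'])
    if Rm.shape!=(3,3): Rm=R.from_rotvec(Rm).as_matrix()
    r=Rm@np.linalg.inv(m)@[u,v,1]; return p+r*(z-p[2])/r[2]
def proj(d,P):
    m=np.array(d['mtx']);Rm=np.array(d['rotation']);p=np.array(d['position'])
    if Rm.shape!=(3,3): Rm=R.from_rotvec(Rm).as_matrix()
    c=m@Rm.T@(np.array(P)-p); return c[:2]/c[2]
E
python3 - <<'E'
from h import *
for n in('top','side'):
    d=shot(n,n+'0.png'); print(n,d['position'],d['rotation'],d['mtx'])
s=arm.read_state();print(s)
E
```

```text
top [ 477.09172435 -129.34146196  960.76025042] [-2.19111034  2.18675933 -0.04351522] [[407.67150038   0.         323.02708874]
 [  0.         407.67150038 196.44823906]
 [  0.           0.           1.        ]]
side [480.08953123 581.21857965 577.06009949] [-0.06501132  2.7632199  -1.44312976] [[405.9377577    0.         320.24153524]
 [  0.         405.9377577  195.44804078]
 [  0.           0.           1.        ]]
{'clock': 0.1, 'qpos': array([-1.28713118e+00,  2.45735683e-01,  1.55891217e+00, -7.45798976e-06,
        1.33870433e+00, -1.74099593e-01]), 'qd': array([-8.65071578e-04, -3.03202750e-03, -3.80667352e-03,  1.50569578e-03,
        4.43428299e-04,  6.63417423e-06]), 'joint_efforts': array([ 7.46284823e-04, -4.16906691e+01, -3.15528846e+01,  6.87395409e-02,
        3.08926322e-02, -4.95226038e-05]), 'ee_pos': array([ 287.10962782, -582.53485742,  204.45024257]), 'ee_rot': array([-3.05795043e+00, -7.12397493e-01,  1.62627365e-04]), 'contact_force': array([ 1.40890199,  0.17464396, -0.35365292]), 'moment': array([ 0.00921997, -0.00983596, -0.05163754]), 'grip_force': 0.0, 'grip_width': 1.0020809717766295}
```

View pics/top0.png

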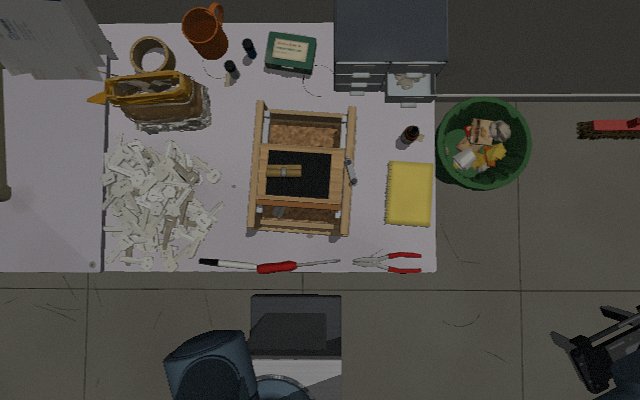

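View pics/side0.png

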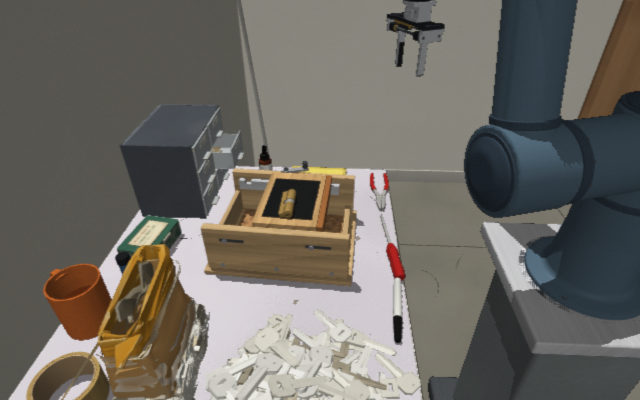

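The top view shows the stand at about u 250-355, v 100-237, turned slightly. The board runs from v 145 to 207, with the lock at (283,170) and the button near (350,173). The bottle is at (410,133). I'll zoom in on the stand.

```bash
python3 - <<'E'
import cv2
i=cv2.imread('pics/top0.png')[95:245,240:365]
cv2.imwrite('pics/c0.png',cv2.resize(i,None,fx=4,fy=4,interpolation=cv2.INTER_CUBIC))
E
```

```text
(no output)
```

View pics/c0.png

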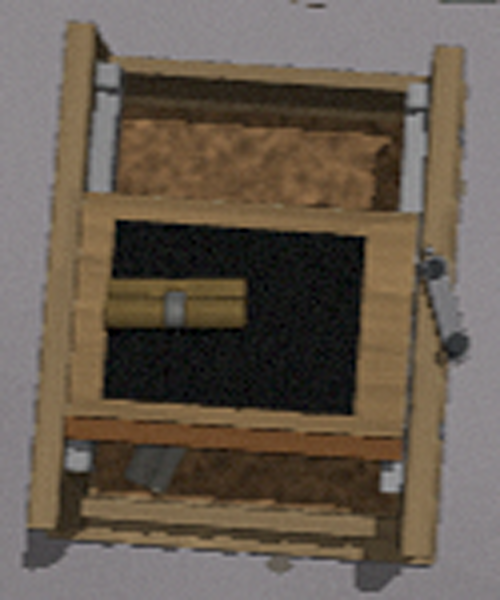

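The crop shows cheek tops with their ends at (80,25)-(42,528) on the left and (450,48)-(419,558) on the right. The nosing is the orange strip from (65,430) to (405,448), the button pivot is about (430,268) and the stud about (457,345).

```bash
python3 - <<'E'
from h import *
d=dict(np.load('pics/top0.png.npz'))
P=lambda x,y,z: ray(d,240+(x-1.5)/4,95+(y-1.5)/4,z)[:2]
LB,LF,RB,RF=[P(*a,110) for a in((80,25),(42,528),(450,48),(419,558))]
print(LB,LF,RB,RF,'len',np.linalg.norm(LB-LF),np.linalg.norm(RB-RF),'wid',np.linalg.norm(LB-RB),np.linalg.norm(LF-RF))
ax=(LB-LF)+(RB-RF); ly=(LB-RB)+(LF-RF)
a1=np.arctan2(ax[1],ax[0]); a2=np.arctan2(-ly[0],ly[1]); print(a1,a2)
a=(a1+a2)/2; c=np.array([np.cos(a),np.sin(a)]); n=np.array([-c[1],c[0]])
o=(LB+LF+RB+RF)/4+35*c
print('origin',o,'yaw',a)
S=lambda p:np.array([(p-o)@c,(p-o)@n])
for nm,q in dict(noseL=(65,418,118),noseR=(405,437,118),noseLb=(65,437,92),noseRb=(403,457,92),backL=(85,195,118),backR=(418,212,118),piv=(432,268,122),stud=(457,345,132),lockL=(105,303,127),lockR=(246,303,127)).items():
    print(nm,P(*q),S(P(*q)))
for p in((-20,-98),): print('pivot nominal',o+p[0]*c+p[1]*n)
m=np.linalg.norm
print('bottle',ray(d,410,133,100))
E
```

```text
[724.16305887  16.16143158] [458.20322077  33.24646588] [ 711.59993117 -179.75442938] [ 443.16003098 -163.28072803] len 266.50803717521507 268.9449067228054 wid 196.31825374662324 197.10209411499574
-0.0627147146429109 -0.07022908495069752
origin [619.20426493 -75.73161857] yaw -0.0664718997968042
noseL [515.2959246   20.42954058] [-110.06617342   89.0468932 ]
noseR [ 505.7746219  -155.75686208] [-107.86362657  -87.38284487]
noseLb [506.31640019  24.93920044] [-119.32541201   92.95014715]
noseRb [ 496.00518292 -155.50780433] [-117.62803346  -87.78325219]
backL [631.85739518  11.23822939] [ 6.84839185 87.61823833]
backR [ 622.94360406 -162.51667333] [  9.49560119 -86.34501691]
piv [ 593.0775139  -169.58211351] [-19.83522396 -95.37864756]
stud [ 552.24144552 -181.7983283 ] [ -59.76967105 -110.28033604]
lockL [574.16709174  -1.15222962] [-49.89149487  71.42318226]
lockR [574.23024418 -73.77079329] [-45.00494198  -1.03081265]
pivot nominal [ 592.73898377 -172.18673193]
bottle [ 657.41548069 -303.21596481  100.        ]
```

>>> drive_tool(plan=[[0.08,-0.076,0,0,0,0.03],[0.17,-0.16,0,0,0,0.07],[0.26,-0.25,0,0,0,0.11],[0.35,-0.34,0,0,0,0.15],[0.44,-0.42,0,0,0,0.19],[0.53,-0.51,0,0,0,0.23],[0.62,-0.6,0,0,0,0.27],[0.71,-0.68,0,0,0,0.31],[0.793,-0.762,0,0,0,0.334],[0.793,-0.762,0,0,0,0.334]], fingers=0)

```text
clock: 1.35
ee_pos: [474.8, -62.7, 205.1]
ee_rot: [-3.14, 0.095, 0.001]
contact_force: [-0.2, -0.5, -0.1]
grip_width: 1.001
grip_force: 0.0
```

>>> drive_tool(plan=[[0,0,0.08,0,0,0],[0,0,0.16,0,0,0],[0,0,0.216,0,0,0],[0,0,0.216,0,0,0]])

```text
clock: 1.85
ee_pos: [472.3, -66.2, 95.1]
ee_rot: [-3.138, 0.107, 0.009]
contact_force: [0.3, 0.1, 0.5]
grip_width: 0.998
grip_force: 0.0
```

```bash
python3 - <<'E'
from h import *
d=shot('top','t1.png');e=shot('side','s1.png')
a=cv2.imread('pics/t1.png')[95:245,240:365];b=cv2.imread('pics/s1.png')[145:295,200:365]
cv2.imwrite('pics/c1.png',np.hstack([cv2.resize(x,None,fx=2.7,fy=2.7,interpolation=3) for x in(a,b)]))
s=arm.read_state();print(s['ee_pos'],s['contact_force'])
E
```

```text
[474.89474171 -66.89271668  98.22321364] [ 0.12799621 -0.49514194  0.09030922]
```

View pics/c1.png

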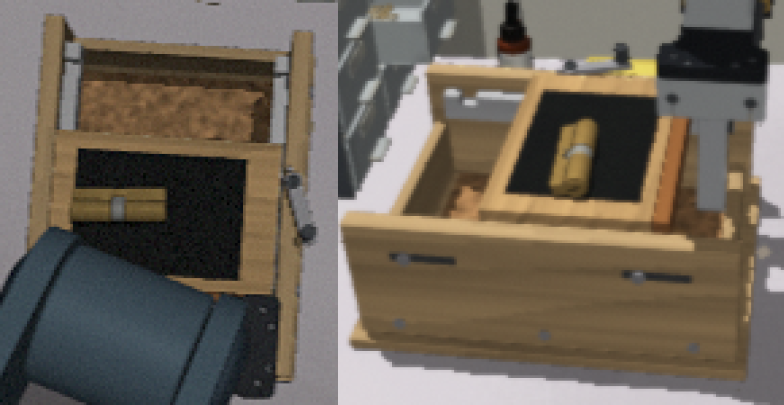

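The fingers stand in front of the orange nosing (side panel about (690,150)) and the path is clear. I'll push at 40 mm/s.

>>> drive_tool(plan=[[0.01,0,0,0,0,0],[0.02,0,0,0,0,0],[0.03,0,0,0,0,0],[0.04,0,0,0,0,0],[0.05,0,0,0,0,0],[0.06,0,0,0,0,0],[0.07,0,0,0,0,0],[0.08,0,0,0,0,0],[0.09,0,0,0,0,0],[0.1,0,0,0,0,0]])

```text
clock: 3.2
ee_pos: [524.7, -69.4, 97.4]
ee_rot: [-3.14, 0.105, 0.0]
contact_force: [-2.1, 1.2, 1.7]
grip_width: 1.002
grip_force: 1.0
```

>>> drive_tool(plan=[[0.008,0,0,0,0,0],[0.016,0,0,0,0,0],[0.024,0,0,0,0,0],[0.032,0,0,0,0,0]])

```text
clock: 3.7
ee_pos: [540.6, -70.5, 97.4]
ee_rot: [-3.14, 0.105, 0.0]
contact_force: [-1.5, -0.6, 1.7]
grip_width: 1.0
grip_force: 0.9
```

```bash
python3 - <<'E'
from h import *
s=arm.read_state();print(s['ee_pos'],s['contact_force'])
e=dict(np.load('pics/s1.png.npz'))
# rear notch seen on far (right) rail: intersect ray with plane stand y=-84
o=np.array([619.2,-75.73]);a=-.0665;c=np.array([np.cos(a),np.sin(a)]);n=np.array([-c[1],c[0]])
for cx,cy in((450,97),(460,97)):
    zs=np.linspace(60,120,601);p=[ray(e,200+(cx-337)/2.7,145+cy/2.7,z) for z in zs]
    k=min(p,key=lambda q:abs((q[:2]-o)@n+84));print(k,(k[:2]-o)@c)
E
```

```text
[540.64742114 -70.48176107  97.42060694] [-1.46478454 -0.56984365  1.74838813]
[ 690.12260125 -164.64793423   90.8       ] 76.67452573175234
[ 681.68749034 -164.09933603   91.4       ] 68.22160412688548
```

>>> drive_tool(plan=[[0.007,0,0,0,0,0],[0.014,0,0,0,0,0],[0.021,0,0,0,0,0],[0.028,0,0,0,0,0],[0.034,0,0,0,0,0]])

```text
clock: 4.32
ee_pos: [558.0, -71.7, 97.6]
ee_rot: [3.14, -0.105, 0.001]
contact_force: [-0.4, 0.3, 0.2]
grip_width: 1.0
grip_force: 0.0
```

>>> drive_tool(plan=[[0.005,0,0,0,0,0],[0.01,0,0,0,0,0],[0.014,0,0,0,0,0]])

```text
clock: 4.7
ee_pos: [560.3, -71.7, 97.2]
ee_rot: [-3.139, 0.104, 0.019]
contact_force: [-20.5, 1.3, 14.5]
grip_width: 0.997
grip_force: 10.0
```

```bash
python3 - <<'E'
from h import *
d=shot('top','t2.png');e=shot('side','s2.png')
a=cv2.imread('pics/t2.png')[95:245,240:365];b=cv2.imread('pics/s2.png')[145:295,200:365]
cv2.imwrite('pics/c2.png',np.hstack([cv2.resize(x,None,fx=2.7,fy=2.7,interpolation=3) for x in(a,b)]))
s=arm.read_state();print(s['ee_pos'],s['contact_force'])
E
```

```text
[560.29866499 -71.71882359  97.23244834] [-16.53455305   0.46382164  12.86872155]
```

View pics/c2.png

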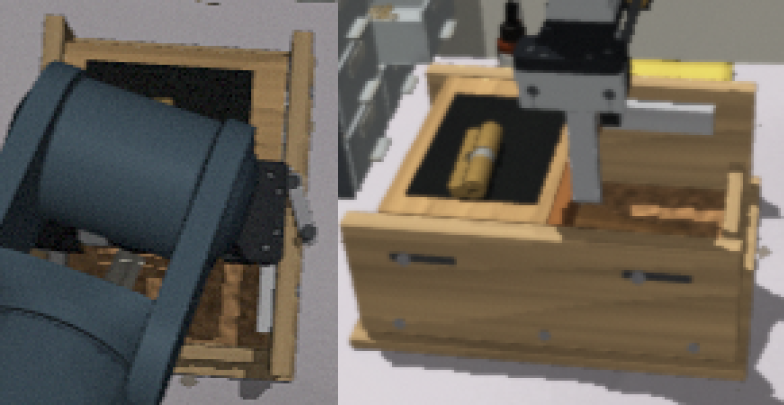

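The board hit a hard stop (20 N) and looks sunk level with the cheeks, with the lock still on it. I'll back off straight, then go up.

>>> drive_tool(plan=[[-0.02,0,0,0,0,0],[-0.06,0,0,0,0,0],[-0.08,0,-0.08,0,0,0],[-0.08,0,-0.18,0,0,0],[-0.08,0,-0.22,0,0,0],[-0.3,0,-0.22,0,0,0],[-0.35,0,-0.22,0,0,0],[-0.35,0,-0.22,0,0,0]], fingers=1)

```text
clock: 5.8
ee_pos: [387.3, -59.7, 206.6]
ee_rot: [3.139, -0.106, 0.002]
contact_force: [0.3, 0.0, 0.7]
grip_width: 0.185
grip_force: 0.0
```

```bash
python3 - <<'E'
from h import *
d=shot('top','t3.png');e=shot('side','s3.png')
a=cv2.imread('pics/t3.png')[95:245,240:365];b=cv2.imread('pics/s3.png')[145:295,200:365]
cv2.imwrite('pics/c3.png',np.hstack([cv2.resize(x,None,fx=2.7,fy=2.7,interpolation=3) for x in(a,b)]))
s=arm.read_state();print(s['clock'],s['ee_pos'],s['contact_force'],s['qpos'])
E
```

```text
5.9 [389.72358208 -60.50539464 207.9052307 ] [0.8247558  0.12472243 0.13672346] [-4.43734941e-01 -4.16319825e-01  2.17175726e+00  2.49786811e-04
  1.38349559e+00  1.19453594e+00]
```

View pics/c3.png

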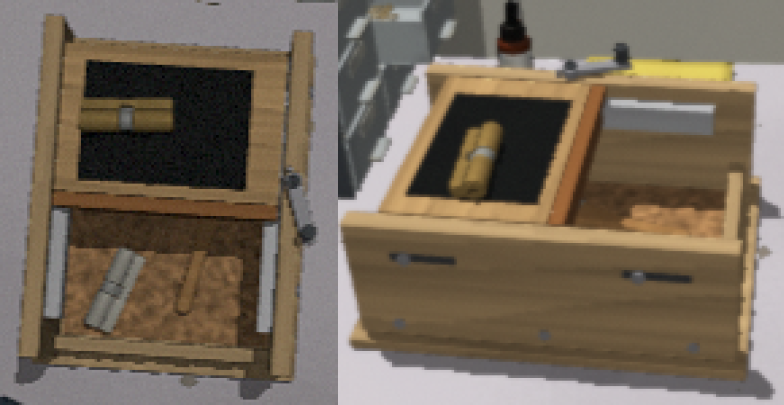

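The board sits back with its nosing at about (165,203) in the top panel and the lock is still on it. I'll check the board's height by triangulating the mat corners, and take the stud from the top view.

```bash
python3 - <<'E'
from h import *
d=dict(np.load('pics/t3.png.npz'));e=dict(np.load('pics/s3.png.npz'))
o=np.array([619.2,-75.73]);a=-.0665;c=np.array([np.cos(a),np.sin(a)]);n=np.array([-c[1],c[0]])
S=lambda p:((p[:2]-o)@c,(p[:2]-o)@n)
T=lambda x,y:(240+x/2.7,95+y/2.7)
U=lambda x,y:(200+(x-337)/2.7,145+y/2.7)
def tri(p,q):
    zs=np.linspace(60,160,1001);A=[ray(d,*p,z) for z in zs];B=[ray(e,*q,z) for z in zs]
    i=np.argmin([np.linalg.norm(x-y) for x,y in zip(A,B)]);return np.round([*S((A[i]+B[i])/2),zs[i],np.linalg.norm(A[i]-B[i])],1)
for nm,p,q in(('FR',(247,190),(571,102)),('FL',(78,186),(547,197)),('RR',(253,72),(458,95)),('RL',(86,60),(407,195)),('stud',(307,233),(621,49))): print(nm,tri(T(*p),U(*q)))
print(S(ray(d,*T(307,233),132)),S(ray(d,*T(165,213),110)))
E
```

```text
FR [-28.3 -62.6 107.4   0.7]
FL [-35.5  68.  114.9   1.8]
RR [ 63.4 -61.3 108.1   3.1]
RL [ 64.   69.9 109.3   3.2]
stud [ -61.2 -110.2  130.     1.4]
(np.float64(-60.64543850480238), np.float64(-109.99120271301013)) (np.float64(-50.487241055190054), np.float64(-0.2719795591201983))
```

>>> drive_tool(plan=[[0.09,0.07,0,0,0,0],[0.18,0.14,0,0,0,0],[0.26,0.21,0,0,0,0],[0.346,0.286,0,0,0,0],[0.346,0.286,0.08,0,0,0],[0.346,0.286,0.14,0,0,0],[0.346,0.286,0.171,0,0,0],[0.346,0.286,0.171,0,0,0]])

```text
clock: 6.9
ee_pos: [553.0, -214.5, 120.7]
ee_rot: [-3.139, 0.104, 0.003]
contact_force: [0.5, -0.0, -0.4]
grip_width: 0.004
grip_force: 0.0
```

>>> drive_tool(plan=[[0,-0.012,0,0,0,0],[0,-0.024,0,0,0,0],[0,-0.036,0,0,0,0],[0,-0.048,0,0,0,0],[0,-0.06,0,0,0,0],[0,-0.072,0,0,0,0],[0,-0.084,0,0,0,0],[0,-0.095,0,0,0,0],[0,-0.105,0,0,0,0],[0,-0.113,0,0,0,0]])

```text
clock: 8.15
ee_pos: [556.9, -158.3, 122.0]
ee_rot: [3.139, -0.105, 0.001]
contact_force: [1.7, -3.5, -0.5]
grip_width: 0.004
grip_force: 1.6
```

```bash
python3 - <<'E'
from h import *
e=shot('side','s4.png');d=shot('top','t4.png')
b=e['frame'][145:295,200:365,::-1];a=d['frame'][95:245,240:365,::-1]
cv2.imwrite('pics/c4.png',np.hstack([cv2.resize(x,None,fx=2.7,fy=2.7,interpolation=3) for x in(a,b)]))
s=arm.read_state();print(s['clock'],s['ee_pos'],s['contact_force'])
E
```

```text
8.25 [ 556.58801805 -157.92117156  121.93610247] [ 1.03323778 -1.33090867 -0.7085447 ]
```

View pics/c4.png

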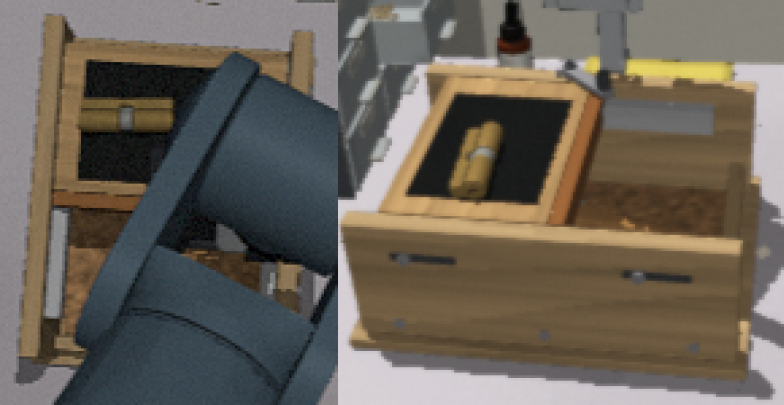

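The stud is in front of the finger at about (603,80) in the side panel, and the button is near 0.8 rad. Next I'll come round behind the stud and push along +x.

>>> drive_tool(plan=[[0,0.02,0,0,0,0],[-0.02,0.02,0,0,0,0],[-0.04,0.015,0,0,0,0],[-0.045,0,0,0,0,0],[-0.045,-0.025,0,0,0,0],[-0.045,-0.049,0,0,0,0],[-0.04,-0.049,0,0,0,0],[-0.028,-0.049,0,0,0,0],[-0.016,-0.049,0,0,0,0],[-0.006,-0.049,0,0,0,0]])

```text
clock: 9.5
ee_pos: [553.9, -132.5, 121.1]
ee_rot: [-3.137, 0.105, 0.009]
contact_force: [-6.3, 3.8, 1.3]
grip_width: 0.006
grip_force: 2.7
```

>>> drive_tool(plan=[[0.01,0,0,0,0,0],[0.02,0,0,0,0,0],[0.03,0,0,0,0,0],[0.04,0,0,0,0,0],[0.047,0,0,0,0,0]])

```text
clock: 10.12
ee_pos: [579.3, -135.5, 122.1]
ee_rot: [3.139, -0.105, 0.001]
contact_force: [-0.8, 1.6, 1.2]
grip_width: 0.006
grip_force: 0.6
```

>>> drive_tool(plan=[[0.004,0,0,0,0,0],[0.008,0,0,0,0,0],[0.01,0,0,0,0,0]])

```text
clock: 10.5
ee_pos: [581.2, -135.4, 121.8]
ee_rot: [-3.139, 0.104, 0.012]
contact_force: [-12.5, 0.6, 7.4]
grip_width: 0.01
grip_force: 6.4
```

At the stop, with 12 N felt. Backing off, then up and away for a last look.

>>> drive_tool(plan=[[-0.03,0,0,0,0,0],[-0.05,0,0,0,0,0],[-0.05,0,-0.08,0,0,0],[-0.05,0,-0.17,0,0,0],[-0.15,0,-0.17,0,0,0],[-0.25,0,-0.17,0,0,0],[-0.35,0,-0.17,0,0,0],[-0.4,0,-0.17,0,0,0],[-0.4,0,-0.17,0,0,0]])

```text
clock: 11.62
ee_pos: [383.8, -122.4, 207.4]
ee_rot: [3.138, -0.107, 0.004]
contact_force: [-0.4, 0.6, -0.7]
grip_width: 0.002
grip_force: 0.0
```

```bash
python3 - <<'E'
from h import *
e=shot('side','s5.png');d=shot('top','t5.png')
b=e['frame'][145:295,200:365,::-1];a=d['frame'][95:245,240:365,::-1]
cv2.imwrite('pics/c5.png',np.hstack([cv2.resize(x,None,fx=2.7,fy=2.7,interpolation=3) for x in(a,b)]))
s=arm.read_state();print(s['clock'],s['ee_pos'],s['contact_force'])
E
```

```text
11.725 [ 384.89492362 -122.56054451  207.56916195] [ 0.28663754  0.13359436 -0.90432067]
```

View pics/c5.png

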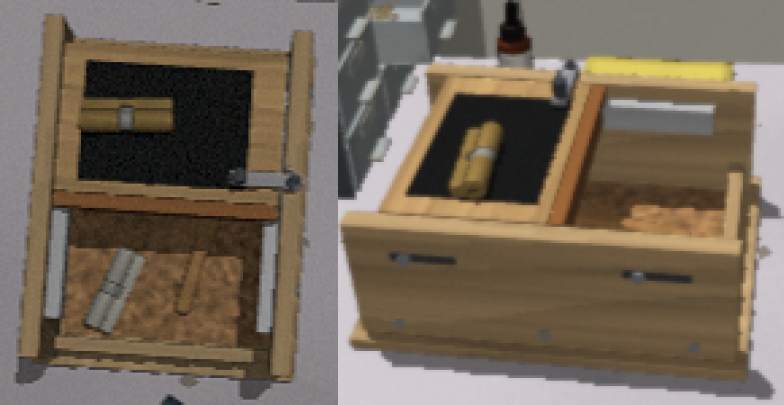

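The button lies square across the board, with its stud at (237,178) and pivot at (292,180) in the top panel. The board is seated, and the lock is still lying on it at (125,114).

```bash
python3 -c "
from plant import arm
print(arm.hand_in())"
```

```text
the job is handed in; nothing more can be done
None
```

The job is handed in: the board is seated in its notches, the turn-button is against its stop over it, and the lock is still lying on the board; the hand-in returned no verdict.

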